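# Unmould a resin casting and hold the hardness probe on its mark

### The job

Lift the ribbed resin casting out of the mould and set it down, without dropping it, flat and rib up near the middle of the round steel plate. Then draw the hardness probe straight up out of its stand and hold it upright with its sprung tip pressed lightly inside the ring marked on the casting, so that the tip is pushed about half-way in (about 6 mm of its 12) and never all the way. Finish while still holding the probe pressed there, and leave the other things where they stand.

Things in the scene. Friction and masses are not known exactly. Their poses are not given: they have to be found in the camera images.
- mould: aluminium block 120 x 84 x 22 mm (x, y, z), fixed; origin under its centre, z up. An open pocket 79 x 43 mm, 10 mm deep (floor 12 mm above the bench) is in its top, centred. The casting lies in it, its x axis along the mould's x. Its place and yaw vary
- casting: amber resin casting, about 65 g, loose: base plate 76 x 40 x 12 mm (x, y, z) with one upright rib. Origin: centre of the underside, z up. The rib is 14 mm thick along x, 36 mm wide along y, and rises 34 mm above the plate (top 46 mm above the origin), centred at x = -18 mm. The plate stands 2 mm out of the mould at the start
- rib (a point): centre of the casting's rib, 17 mm above the top of its base plate, 29 mm above its underside; same axes as the casting. Grasp it across its 14 mm thickness (along x), fingertips above the base plate
- mark (a point): centre of the dark ring (16 mm across) on the top face of the casting's base plate, at x = +20 mm from the casting's origin, 12 mm above its underside
- anvil: round steel plate, 130 mm across, 25 mm high, fixed; origin under its centre
- anvil_top (a point): centre of the top face of the round steel plate, z up
- stand: white block 76 x 76 mm on a grey foot 100 x 100 mm, 70 mm high in all, fixed; an upright hole 20 mm across in its top goes 60 mm deep; origin under its centre
- probe: hardness probe, about 150 g, loose, standing upright in the stand. Black round grip 30 mm across and 60 mm long at the top; below it a steel stem 16 mm across and 42 mm long, which hangs in the stand's hole, the grip's underside resting on the stand's top; at the bottom a sprung tip 6 mm across. Origin: on its axis at the underside of the grip; z up along the axis
- probe_grip (a point): middle of the probe's black grip, 30 mm above the grip's underside, 88 mm above the end of the tip when it is out; z up along the axis
- probe_tip (a point): rounded end of the probe's sprung tip, 58 mm below the grip's underside when fully out; z up along the axis
- plunger (a joint): how far the sprung tip is pushed into the probe, m: 0 out, 0.012 fully in. Pushing takes 0.9 N to start, 2.7 N at 6 mm, 4.5 N at 12 mm
- tube_a: sample tube, 35 mm across, 82 mm tall, white caps; loose bystander
- tube_b: another sample tube, same size; loose bystander
- tube_c: another sample tube, same size, clear; loose bystander
- press_screw: black threaded press screw standing on its star knob, about 55 mm across, 74 mm tall; loose bystander
- white_box: closed white box, 79 x 109 x 44 mm; loose bystander
- stain_jar: square glass jar with slides, 66 x 76 x 76 mm; loose bystander
There are look-alikes about, which are no part of the job. Of the things that look like the mould, the smaller one is meant. Of the things that look like the casting, the larger one is meant.

How it is judged:
By the outcome, as a careful person would: the job done as asked, in the order asked, and still so for the second after the job is handed in, while the arm keeps its last pose, push and grip.
It also fails if it takes over 64 s, if anything falls off the work surface, if the arm or the gripper's body presses on something with over 40 N, if the wrist force passes 120 N, or if a joint passes its speed limit or range.

### The arm

A 6-joint arm with a two-finger parallel gripper is mounted at the origin on the work surface. World frame = base frame: x ahead of the robot, y to its left, z up, the work surface at z = 0. Lengths are in m, angles in rad, forces in N, time in s.
With the tool pointing down it reaches from about 0.35 to 0.85 m from the base axis. Payload 8.1 kg.
Tool frame: the origin (TCP) lies at the very end of the fingers, on their centre line; the grasp point (between the pads) lies 19 mm behind it (pinch_z is the distance from the TCP to the grasp point, in m); z points along the fingers, y is the direction in which the jaws open and shut (so a half turn about z gives the same grasp; the last joint's range is limited). The gripper opens to 93 mm and grips with 3 to 60 N. Pads are 15 mm wide; open, the fingers measure 128 mm over their backs; the gripper's body (75 mm by 188 mm) begins 65 mm behind the grasp point.
Start: joints at [-1.379, 0.13, 1.488, -0, 1.523, -0.085], TCP at [0.164, -0.577, 0.219] pointing down, gripper open.
Joint ranges: [-2.96, 2.96], [-0.89, 2.26], [0.02, 2.5], [-1.34, 4.48], [0, 2.73], [-2.66, 2.66]. Speed limits (rad/s): [2.39, 2.39, 2.79, 3.14, 3.14, 3.14].

### API

Orientations are given as a rotation vector (axis times angle).
In Python, from plant import * gives the robot as it stands.
- The arm moves only by the tool move_arm, never from a script. Its argument "series" is a list of rows, each a list of 7 numbers: the shift along the tool's x, y, z each as a share of 10 cm, from -1 to 1, then the turn, a rotation vector about the tool's x, y, z each as a share of 180 degrees, from -1 to 1, then the opening, from -1 (shut) to 1 (fully open). In form: [[dx, dy, dz, rx, ry, rz, jaw], ...]. A call has 1 to 8 rows; each row is the pose to reach, as a shift and turn from the pose commanded when the call began, along the tool's axes at that moment, turning the shorter way round; what a row does not reach only later rows make up. A row lasts 1/10 s, in which the tool goes at most 50 mm and 8.59 degrees, less where a joint would pass 70% of its speed; a pose out of reach is approached as far as the arm can. A call with a number of a shift or a turn outside -1 to 1 is refused whole. A call with a gripper value outside its range is refused whole. The fingers move at their own pace and stop on an object; "squeeze" is the grip in N (left out, the last holds). Time passes only in rows, so rows that repeat a pose let the fingers close. It gives the time, the measured TCP pose, the force and the opening at its end, in the units of the state.
- read_state(): the state, without advancing time (a new reading comes with each control period).
- read_camera(name): name is "scene" or "top" or "wrist"; returns a dict with "frame" (384x512x3 uint8, red, green, blue), "K" (3x3 intrinsics, pixels), "rvec" (rotation vector, rad) and "tvec" (3), from world to camera coordinates, as OpenCV has them. Camera axes: x right, y down, z forward; pixel columns grow to the right and rows downward; lengths in m; the calibration is good to about 2 mm. A picture is of the moment at which its call begins. There is no depth.
- close_job(): hands the job in, once; it reports no verdict.
The state is a dict: "t": time; "q": joint angles; "dq": joint speeds; "joint_torque": joint torques, N m; "tool_pos": TCP position; "orientation": TCP orientation; "force": force on the tool from outside, world axes, zero at the start; "wrist_torque": the same for the moment, N m; "opening": finger opening in m.
Only numpy, scipy, OpenCV 4.12 (cv2) and the standard library are available. Lean on these libraries where they do the work, as an engineer would, in place of code of your own. Each camera call takes 0.05 s, during which the arm holds its last target.

## Working session

There is one attempt and no reset: what is moved stays moved. The work goes in short steps, Python scripts to look and compute and a tool call to move; the robot and the scene stay as the last step left them, time stands still between calls to the robot, and variables do not carry over. Pictures are saved under pics/ and viewed, and the job is handed in when it is done.

Besides the shell and the picture viewer there is one more tool, called after ">>>" as name(argument=value, ...), one argument or row to a line, values as JSON. move_arm: Moves the arm, as the interface text tells. Shift numbers are shares of 10 cm and turn numbers shares of 180 degrees, none past 1 either way. Its arguments: {"type":"object","properties":{"series":{"type":"array","items":{"type":"array","items":{"type":"number"}}},"squeeze":{"type":"number"}},"required":["series"]}

```bash
ls; mkdir -p pics
python3 - <<'E'
from plant import *
import cv2,numpy as np,pickle
print(read_state())
for n in ["scene","top"]:
    c=read_camera(n); cv2.imwrite(f"pics/{n}0.png",c["frame"][:,:,::-1]); pickle.dump(c,open(f"{n}0.pkl","wb"))
    print(n,c["K"],c["rvec"],c["tvec"])
E
```

```text
pics
{'t': 0.0, 'q': array([-1.37945086e+00,  1.31144608e-01,  1.48929041e+00, -3.43839352e-05,
        1.52301155e+00, -8.53813491e-02]), 'dq': array([ 0.0007683 ,  0.00074846, -0.00098993, -0.00073939, -0.0003561 ,
        0.0001442 ]), 'joint_torque': array([-1.91366516e-04, -5.59834099e+01, -4.91764927e+01,  7.66480062e-02,
        3.51551094e-02, -1.14715745e-04]), 'tool_pos': array([ 0.16383382, -0.5765943 ,  0.21759124]), 'orientation': array([-3.10973641e+00, -4.33043361e-01,  2.07965771e-04]), 'force': array([ 0.42991222,  0.17589103, -0.30485885]), 'wrist_torque': array([ 0.03497201, -0.00439612, -0.0006373 ]), 'opening': 0.09279206721234722}
scene [[441.42663942   0.         261.6415717 ]
 [  0.         441.42663942 194.25629646]
 [  0.           0.           1.        ]] [ 2.31753811  1.0347373  -0.36666244] [-0.4113255  -0.22270907  1.30493492]
top [[471.4783504    0.         247.23299126]
 [  0.         471.4783504  198.74842221]
 [  0.           0.           1.        ]] [ 2.16555805 -2.18695759  0.04312391] [0.09903186 0.52747824 1.35662835]
```

View pics/scene0.png

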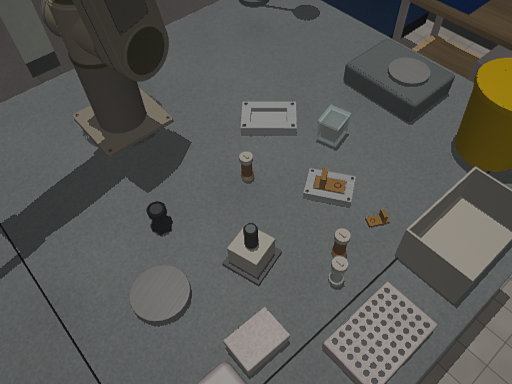

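View pics/top0.png

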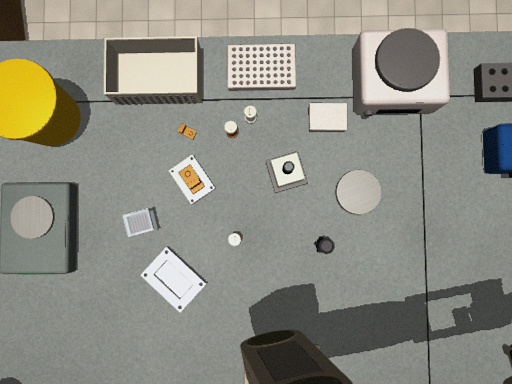

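```bash
cat > h.py <<'E'
import cv2,numpy as np,pickle
def cam(n): return pickle.load(open(n+".pkl","rb"))
def ray(c,uv):
    R=cv2.Rodrigues(np.array(c["rvec"]))[0]; o=-R.T@np.array(c["tvec"])
    d=R.T@np.linalg.inv(c["K"])@np.array([uv[0],uv[1],1.]); return o,d
def pl(c,uv,z):
    o,d=ray(c,uv); return o+d*(z-o[2])/d[2]
def proj(c,P):
    return cv2.projectPoints(np.array(P,float).reshape(-1,3),np.array(c["rvec"]),np.array(c["tvec"]),c["K"],None)[0].reshape(-1,2)
def tri(obs):
    A=np.zeros((3,3));b=np.zeros(3)
    for c,uv in obs:
        o,d=ray(c,uv);d=d/np.linalg.norm(d);M=np.eye(3)-np.outer(d,d);A+=M;b+=M@o
    return np.linalg.solve(A,b)
def crop(c,x0,y0,x1,y1,f,name):
    im=c["frame"][y0:y1,x0:x1,::-1]; cv2.imwrite("pics/"+name,cv2.resize(im,None,fx=f,fy=f,interpolation=cv2.INTER_CUBIC))
E
python3 - <<'E'
from h import *
t=cam("top0");s=cam("scene0")
print("tcp top",proj(t,[[.164,-.577,.219],[0,0,0]]),proj(s,[[.164,-.577,.219],[0,0,0]]))
for c in(t,s):
    R=cv2.Rodrigues(c["rvec"])[0];print(-R.T@c["tvec"])
print("casting",pl(t,(192,179),.022),"probe",pl(t,(288,168),.13),"anvil",pl(t,(359,192),.025),pl(s,(161,293),.025),"stand",pl(t,(287,171),.07))
crop(t,160,140,220,215,8,"tc.png");crop(t,255,130,400,260,5,"ta.png")
crop(s,290,155,370,215,9,"sc.png");crop(s,120,210,290,330,4,"sa.png")
E
```

```text
tcp top [[525.16914203 341.52511684]
 [281.65021122 382.06654962]] [[-130.33686956  222.95808446]
 [ 122.50050808  118.91942233]]
[0.43929833 0.05974301 1.38993843]
[ 1.00192312 -0.3173576   0.90392331]
casting [0.58779312 0.25483044 0.022     ] probe [ 0.6027065  -0.01913694  0.13      ] anvil [ 0.54407621 -0.22928653  0.025     ] [ 0.55192301 -0.22667837  0.025     ] stand [ 0.60203725 -0.01996404  0.07      ]
```

View pics/tc.png

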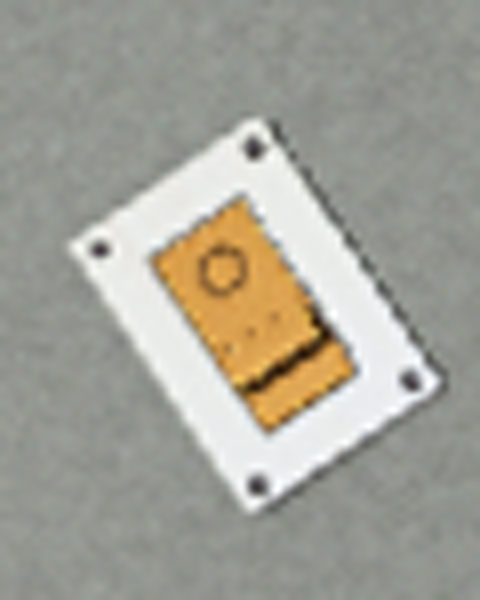

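View pics/ta.png

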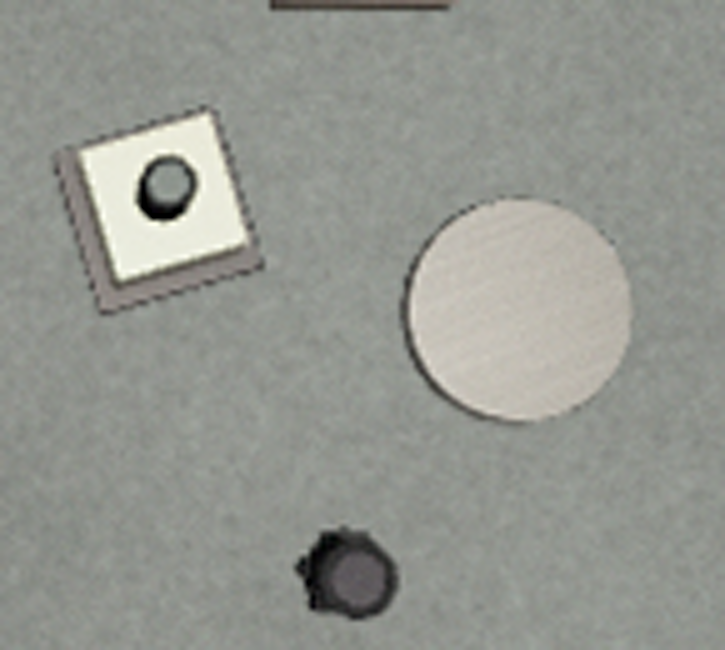

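View pics/sc.png

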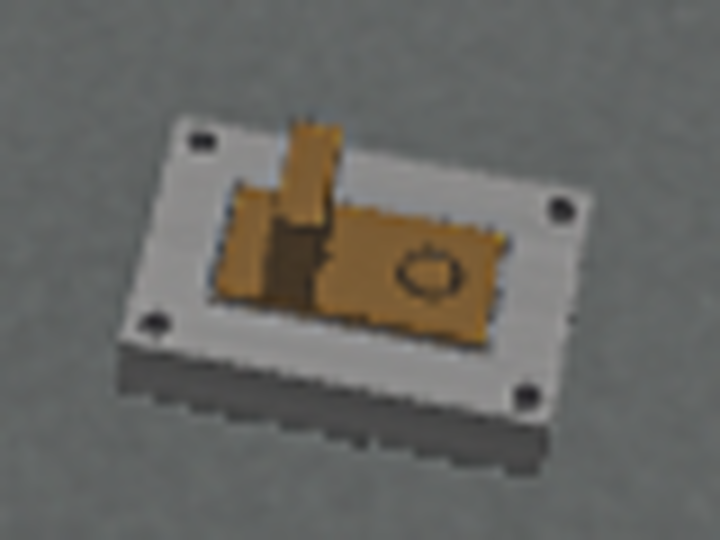

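View pics/sa.png

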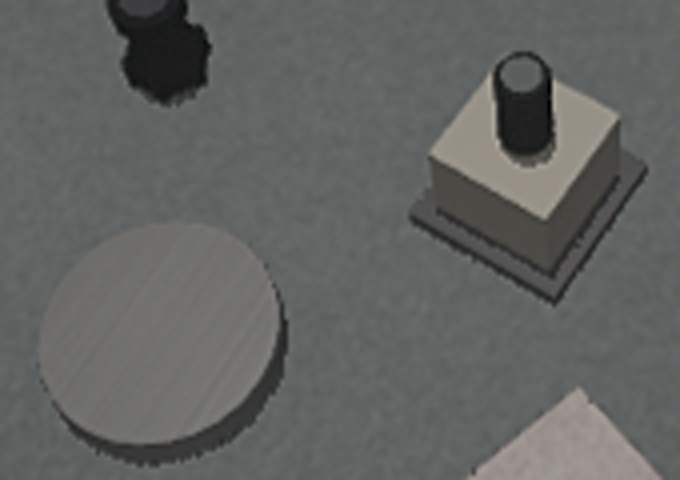

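```bash
cat >> h.py <<'E'
def u8(p,x0,y0,f): return ((p[0]+.5)/f-.5+x0,(p[1]+.5)/f-.5+y0)
E
python3 - <<'E'
from h import *
t=cam("top0");s=cam("scene0")
f=t["frame"];hsv=cv2.cvtColor(f,cv2.COLOR_RGB2HSV)
def rects(mask,box,z,nm):
    m=np.zeros_like(mask);x0,y0,x1,y1=box;m[y0:y1,x0:x1]=mask[y0:y1,x0:x1]
    cs=cv2.findContours(m,cv2.RETR_EXTERNAL,cv2.CHAIN_APPROX_NONE)[0]
    c=max(cs,key=cv2.contourArea); P=np.array([pl(t,p[0],z)[:2] for p in c],np.float32)*1000
    r=cv2.minAreaRect(P);print(nm,r)
    return c
white=cv2.inRange(hsv,(0,0,205),(180,40,255))
amb=cv2.inRange(hsv,(8,80,90),(30,255,255))
rects(white|amb,(160,140,220,215),.022,"mould")
rects(amb,(160,140,220,215),.024,"cast+rib")
rects(white,(262,145,315,195),.07,"stand")
# ellipse anvil
g=cv2.cvtColor(f,cv2.COLOR_RGB2GRAY)
m=cv2.inRange(hsv,(0,0,185),(180,60,255));mm=np.zeros_like(m);mm[160:225,325:395]=m[160:225,325:395]
c=max(cv2.findContours(mm,cv2.RETR_EXTERNAL,cv2.CHAIN_APPROX_NONE)[0],key=cv2.contourArea)
P=np.array([pl(t,p[0],.025)[:2] for p in c],np.float32)*1000
print("anvil",cv2.minEnclosingCircle(P),cv2.fitEllipse(P))
# mark
print("mark top",pl(t,u8((223,269),160,140,8),.024),"scene",pl(s,u8((431,273),290,155,9),.024))
# mould corners in both
for a,b in[((255,115),(592,192)),((72,243),(180,115)),((253,513),(120,345)),((440,383),(548,420))]:
    print(pl(t,u8(a,160,140,8),.022),pl(s,u8(b,290,155,9),.022))
# rib top corners
print("rib top in scene: ",[pl(s,u8(p,290,155,9),.058)[:2] for p in((293,122),(341,128),(325,222),(277,220))])
print("rib top in top: ",[pl(t,u8(p,160,140,8),.058)[:2] for p in((245,390),(329,342),(356,376),(270,433))])
print("probe top",pl(t,u8((171,180),255,130,5),.13),pl(s,u8((525,72),120,210,4),.13),tri([(t,u8((171,180),255,130,5)),(s,u8((525,72),120,210,4))]))
E
```

```text
mould ((588.9933471679688, 257.04046630859375), (120.10907745361328, 83.50855255126953), 33.507328033447266)
cast+rib ((587.533447265625, 256.97576904296875), (76.07251739501953, 39.72330856323242), 33.33625030517578)
stand ((608.2827758789062, -20.965656280517578), (74.48135375976562, 74.82552337646484), 15.810686111450195)
anvil ((545.7348022460938, -227.85946655273438), 62.95470428466797) ((543.54052734375, -220.76820373535156), (104.4393310546875, 127.87622833251953), 107.61221313476562)
mark top [0.60481064 0.26790463 0.024     ] scene [0.60532663 0.2691694  0.024     ]
[0.66173676 0.2563821  0.022     ] [0.61530364 0.3259458  0.022     ]
[0.61530681 0.32374663 0.022     ] [0.51610646 0.25986621 0.022     ]
[0.51550046 0.25730938 0.022     ] [0.56375778 0.18820047 0.022     ]
[0.56227716 0.18881146 0.022     ] [0.66044663 0.25638919 0.022     ]
rib top in scene:  [array([0.55882369, 0.25760404]), array([0.56927149, 0.26582712]), array([0.58933185, 0.23827584]), array([0.58007247, 0.22915279])]
rib top in top:  [array([0.55732563, 0.25490694]), array([0.57412289, 0.22490936]), array([0.56187486, 0.21531836]), array([0.54189457, 0.24601337])]
probe top [ 0.60916412 -0.02137529  0.13      ] [ 0.60905757 -0.01692565  0.13      ] [ 0.60974849 -0.01970196  0.13334377]
```

```bash
cat >> h.py <<'E'
from scipy.spatial.transform import Rotation as Ro
def plan(target,jawyaw=None,st=None,verbose=True):
    """target world xyz; jawyaw deg = world direction of tool y (mod 180). Returns tool units."""
    from plant import read_state
    st=st or read_state()
    R=Ro.from_rotvec(st["orientation"]).as_matrix();p=np.array(st["tool_pos"])
    y=R[:,1];yaw=np.degrees(np.arctan2(y[1],y[0]))
    print("t",round(st["t"],2),"pos",p.round(4),"jawyaw",round(yaw,2),"tilt deg",np.degrees(R[:2,2]).round(2),"F",np.round(st["force"],2),"open",round(st["opening"],4),"q",np.round(st["q"],2))
    sh=R.T@(np.array(target)-p)/.1
    if jawyaw is not None:
        d=(jawyaw-yaw+90)%180-90
        z=np.array([0,0,-1.]);Yd=np.array([np.cos(np.radians(yaw+d)),np.sin(np.radians(yaw+d)),0]);
        Rt=np.stack([np.cross(Yd,z),Yd,z],1)
        rv=Ro.from_matrix(R.T@Rt).as_rotvec()/np.pi
    else: rv=np.zeros(3)
    print("shift",sh.round(3),"rot",rv.round(4),"(deg",(rv*180).round(2),")")
E
python3 - <<'E'
from h import *
from plant import *
plan([.45,-.23,.25],33.4)
c=read_camera("wrist");cv2.imwrite("pics/w0.png",c["frame"][:,:,::-1])
R=cv2.Rodrigues(c["rvec"])[0];print(c["K"],-R.T@c["tvec"],R.T)
s=cam("scene0")
f=s["frame"];hsv=cv2.cvtColor(f,cv2.COLOR_RGB2HSV)
crop(s,125,255,200,330,7,"sanv.png")
E
```

```text
t 0.1 pos [ 0.1639 -0.5767  0.2177] jawyaw -74.14 tilt deg [-0.02  0.09] F [-0.86  0.1   0.25] open 0.093 q [-1.38  0.13  1.49 -0.    1.52 -0.09]
shift [ 3.7   -2.553 -0.318] rot [-5.000e-04  3.000e-04  4.025e-01] (deg [-9.000e-02  6.000e-02  7.246e+01] )
[[293.95210347   0.         256.92367824]
 [  0.         293.95210347 189.99544155]
 [  0.           0.           1.        ]] [ 0.23568819 -0.55649851  0.38389209] [[ 0.27317556 -0.92689907 -0.25735817]
 [-0.96196354 -0.26353034 -0.0719577 ]
 [-0.00112416  0.26722626 -0.96363316]]
```

View pics/w0.png

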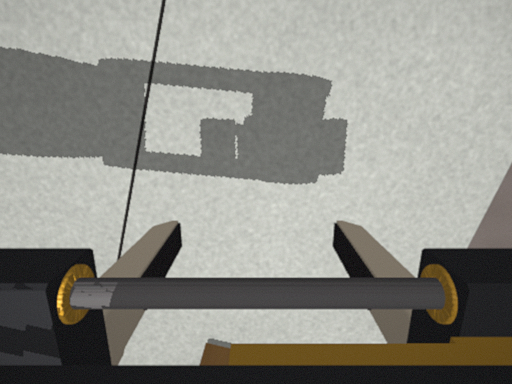

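>>> move_arm(
  series=[
    [1, -0.7, 0, 0, 0, -0.19, 0],
    [1, -0.7, 0, 0, 0, -0.19, 0],
    [1, -0.7, 0, 0, 0, -0.19, 0],
    [1, -0.7, 0, 0, 0, -0.19, 0],
  ],
)

```text
t: 0.55
tool_pos: [0.2431, -0.4801, 0.2185]
orientation: [-2.84, -1.342, -0.001]
force: [-0.0, -0.1, -0.1]
opening: 0.0656
```

Run:
```python
from h import *
plan([.46,-.2,.22],33.4)
```

```text
t 0.55 pos [ 0.2431 -0.4801  0.2185] jawyaw -39.41 tilt deg [0.03 0.06] F [-0.05 -0.1  -0.1 ] open 0.0656 q [-1.2  -0.04  1.66  0.    1.52 -0.51]
shift [ 3.541 -0.102 -0.011] rot [ 2.000e-04 -3.000e-04 -4.045e-01] (deg [ 3.000e-02 -6.000e-02 -7.281e+01] )
```

>>> move_arm(
  series=[
    [1, 0, 0, 0, 0, 0, 0],
    [1, 0, 0, 0, 0, 0, 0],
  ],
)

```text
t: 0.75
tool_pos: [0.3053, -0.4051, 0.2182]
orientation: [-2.847, -1.326, 0.0]
force: [0.9, -0.4, -0.1]
opening: 0.05
```

>>> move_arm(
  series=[
    [1, 0, 0, 0, 0, 0, 0],
    [1, 0, 0, 0, 0, 0, 0],
  ],
)

```text
t: 0.95
tool_pos: [0.3702, -0.3275, 0.2184]
orientation: [-2.847, -1.328, -0.0]
force: [0.7, -0.7, 0.4]
opening: 0.0468
```

>>> move_arm(
  series=[
    [1, 0, 0, 0, 0, -0.19, 0],
    [1, 0, 0, 0, 0, -0.19, 0],
    [1, 0, 0, 0, 0, -0.19, 0],
    [1, 0, 0, 0, 0, -0.19, 0],
  ],
)

```text
t: 1.35
tool_pos: [0.4346, -0.2506, 0.2183]
orientation: [-2.319, -2.119, 0.0]
force: [0.0, -0.3, 0.1]
opening: 0.0464
```

Run:
```python
from h import *
plan([.5735,.2474,.22],33.4)
from plant import *
c=read_camera("wrist");cv2.imwrite("pics/w1.png",c["frame"][:,:,::-1]);pickle.dump(c,open("w1.pkl","wb"))
```

```text
t 1.35 pos [ 0.4346 -0.2506  0.2183] jawyaw -5.16 tilt deg [-0.03  0.02] F [ 0.03 -0.28  0.11] open 0.0464 q [-0.63 -0.14  1.76  0.    1.52 -0.54]
shift [ 5.085  0.936 -0.016] rot [-1.000e-04 -2.000e-04 -2.142e-01] (deg [-2.000e-02 -3.000e-02 -3.856e+01] )
```

View pics/w1.png

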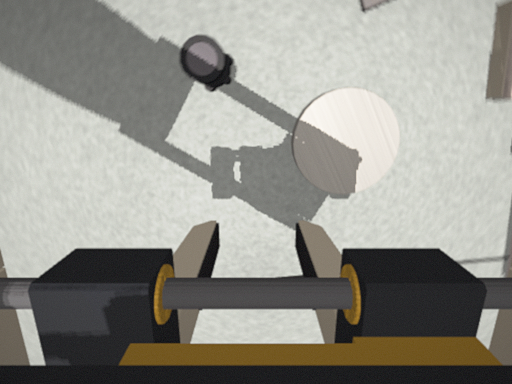

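>>> move_arm(
  series=[
    [1, 0.2, 0, 0, 0, 0, 0],
    [1, 0.2, 0, 0, 0, 0, 0],
  ],
)

```text
t: 1.6
tool_pos: [0.4627, -0.1568, 0.2183]
orientation: [-2.337, -2.099, 0.0]
force: [1.6, -0.4, 1.1]
opening: 0.0466
```

>>> move_arm(
  series=[
    [1, 0.2, 0, 0, 0, 0, 0],
    [1, 0.2, 0, 0, 0, 0, 0],
  ],
)

```text
t: 1.8
tool_pos: [0.4924, -0.0599, 0.2186]
orientation: [2.335, 2.102, 0.0]
force: [0.4, -0.3, -0.2]
opening: 0.046
```

>>> move_arm(
  series=[
    [1, 0.2, 0, 0, 0, -0.214, 0],
    [1, 0.2, 0, 0, 0, -0.214, 0],
    [1, 0.2, 0, 0, 0, -0.214, 0],
    [1, 0.2, 0, 0, 0, -0.214, 0],
    [1, 0.2, 0, 0, 0, -0.214, 0],
  ],
)

```text
t: 2.3
tool_pos: [0.522, 0.0367, 0.2182]
orientation: [-1.499, -2.76, 0.001]
force: [-0.3, 0.3, 1.0]
opening: 0.0466
```

Run:
```python
from h import *
plan([.5735,.2474,.22],33.4)
from plant import *
w=cam("w1");print("anvil wrist",pl(w,(346,141),.025))
c=read_camera("wrist");cv2.imwrite("pics/w2.png",c["frame"][:,:,::-1]);pickle.dump(c,open("w2.pkl","wb"))
```

```text
t 2.3 pos [0.522  0.0367 0.2182] jawyaw 32.98 tilt deg [-0.04 -0.  ] F [-0.28  0.28  0.98] open 0.0466 q [-0.03 -0.08  1.7  -0.    1.52 -0.6 ]
shift [ 1.487  1.578 -0.018] rot [-0.0002 -0.0001 -0.0024] (deg [-0.04 -0.02 -0.42] )
anvil wrist [ 0.54585033 -0.22434289  0.025     ]
```

View pics/w2.png

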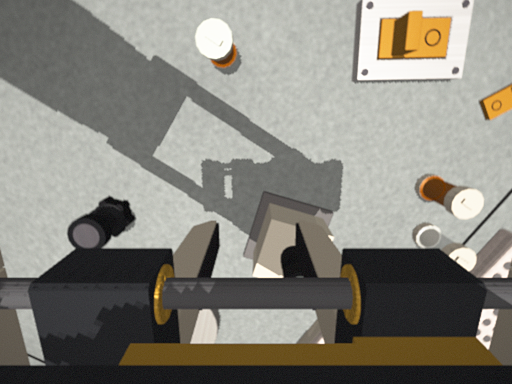

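>>> move_arm(
  series=[
    [0.75, 0.8, 0, 0, 0, -0.002, 0],
    [0.75, 0.8, 0, 0, 0, -0.002, 0],
    [0.75, 0.8, 0, 0, 0, -0.002, 0],
  ],
)

```text
t: 2.65
tool_pos: [0.5491, 0.1463, 0.2183]
orientation: [-1.498, -2.76, -0.002]
force: [-1.0, -0.4, -0.2]
opening: 0.0465
```

Run:
```python
from h import *
plan([.5735,.2474,.22],33.4)
from plant import *
c=read_camera("wrist");cv2.imwrite("pics/w3.png",c["frame"][:,:,::-1]);pickle.dump(c,open("w3.pkl","wb"))
crop(c,256,30,456,180,4,"w3c.png")
```

```text
t 2.65 pos [0.5491 0.1463 0.2183] jawyaw 33.01 tilt deg [-0.01  0.1 ] F [-1.04 -0.4  -0.25] open 0.0465 q [ 0.17  0.04  1.58  0.    1.52 -0.41]
shift [ 0.715  0.755 -0.015] rot [ 0.0003 -0.0005 -0.0022] (deg [ 0.05 -0.09 -0.39] )
```

View pics/w3c.png

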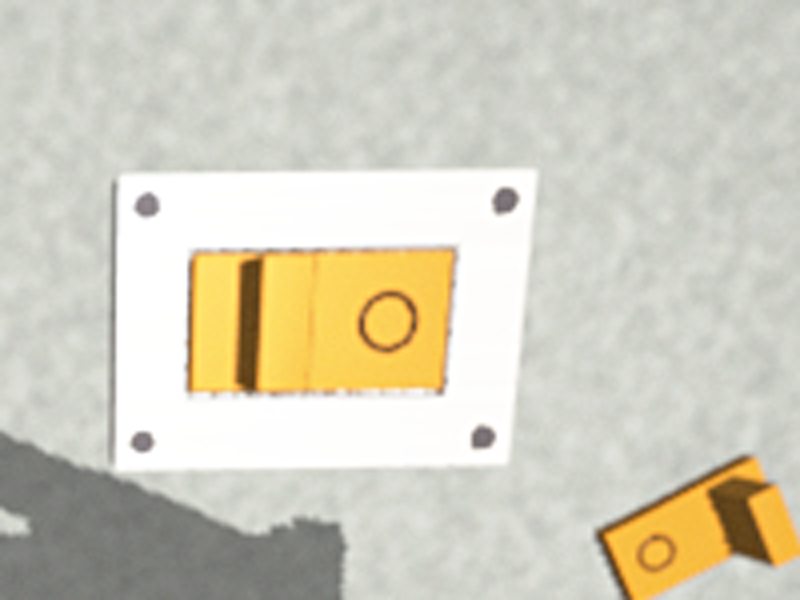

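Run:
```python
from h import *
w=cam("w3")
U=lambda p:u8(p,256,30,4)
print("mark",pl(w,U((388,321)),.024))
C=np.array([pl(w,U(p),.024) for p in((193,250),(456,247),(444,394),(188,391))]);print(C.mean(0),np.degrees(np.arctan2(*(C[1]-C[0])[1::-1])),np.degrees(np.arctan2(*(C[2]-C[3])[1::-1])),np.linalg.norm(C[1]-C[0]),np.linalg.norm(C[2]-C[1]))
T=np.array([pl(w,U(p),.058) for p in((261,254),(319,253),(309,390),(257,390))]);print(T,T.mean(0))
```

```text
mark [0.60511826 0.26909393 0.024     ]
[0.5883914  0.25801515 0.024     ] 33.62379970535947 32.339449822845694 0.0765927418978503 0.0419913910100759
[[0.55736568 0.25860645 0.058     ]
 [0.57006801 0.26715575 0.058     ]
 [0.58921007 0.23731586 0.058     ]
 [0.57733657 0.22960601 0.058     ]] [0.57349508 0.24817102 0.058     ]
```

>>> move_arm(
  series=[
    [0.72, 0.76, 0, 0, 0, -0.002, 0],
    [0.72, 0.76, 0, 0, 0, -0.002, 0],
    [0.72, 0.76, 0, 0, 0, -0.002, 0],
    [0.72, 0.76, 0, 0, 0, -0.002, 0],
  ],
)

```text
t: 3.1
tool_pos: [0.573, 0.2443, 0.218]
orientation: [-1.488, -2.766, 0.002]
force: [-0.2, -1.6, -0.1]
opening: 0.0465
```

Run:
```python
from h import *
plan([.5735,.248,.03],33.4)
```

```text
t 3.1 pos [0.573  0.2443 0.218 ] jawyaw 33.45 tilt deg [-0.06 -0.05] F [-0.17 -1.58 -0.11] open 0.0465 q [ 0.32  0.19  1.42 -0.    1.53 -0.26]
shift [0.028 0.027 1.88 ] rot [-0.0004  0.0001  0.0003] (deg [-0.08  0.01  0.05] )
```

>>> move_arm(
  series=[
    [0, 0, 0.4, 0, 0, 0, 0],
    [0, 0, 0.8, 0, 0, 0, 0],
    [0, 0, 1, 0, 0, 0, 0],
    [0, 0, 1, 0, 0, 0, 0],
  ],
)

```text
t: 3.5
tool_pos: [0.5704, 0.2411, 0.1144]
orientation: [-1.489, -2.761, 0.009]
force: [0.0, -0.6, 0.5]
opening: 0.0466
```

Run:
```python
from h import *
plan([.5735,.248,.03],33.4)
from plant import *
c=read_camera("wrist");cv2.imwrite("pics/w4.png",c["frame"][:,:,::-1]);pickle.dump(c,open("w4.pkl","wb"))
```

```text
t 3.5 pos [0.5704 0.2411 0.1144] jawyaw 33.31 tilt deg [-0.4  -0.17] F [ 0.01 -0.59  0.45] open 0.0466 q [ 0.32  0.26  1.54 -0.    1.35 -0.26]
shift [0.039 0.07  0.843] rot [-0.0024 -0.0004 -0.0005] (deg [-0.43 -0.08 -0.09] )
```

View pics/w4.png

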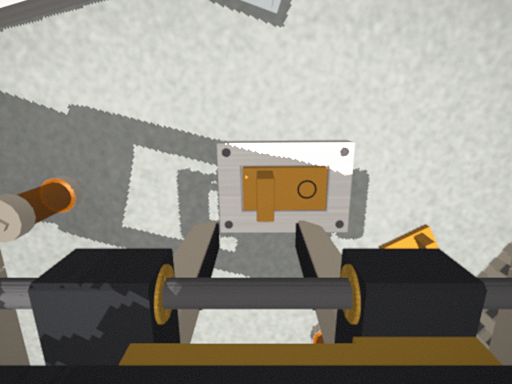

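>>> move_arm(
  series=[
    [0.04, 0.07, 0.4, 0, 0, 0, 0],
    [0.04, 0.07, 0.4, 0, 0, 0, 0],
    [0.04, 0.07, 0.4, 0, 0, 0, 0],
    [0.04, 0.07, 0.4, 0, 0, 0, 0],
  ],
)

```text
t: 3.95
tool_pos: [0.5784, 0.2516, 0.0817]
orientation: [1.487, 2.765, 0.004]
force: [-0.9, -0.1, 0.1]
opening: 0.0465
```

Run:
```python
from h import *
plan([.5735,.248,.03],33.4)
```

```text
t 3.95 pos [0.5784 0.2516 0.0817] jawyaw 33.46 tilt deg [0.2  0.06] F [-0.88 -0.15  0.12] open 0.0465 q [ 0.33  0.31  1.54 -0.    1.29 -0.25]
shift [-0.003 -0.062  0.517] rot [0.0011 0.0003 0.0004] (deg [0.2  0.06 0.06] )
```

>>> move_arm(
  series=[
    [0, 0, 0, 0, 0, 0, 0],
    [0, 0, 0, 0, 0, 0, 0],
    [0, 0, 0, 0, 0, 0, 0],
  ],
)

```text
t: 4.25
tool_pos: [0.5772, 0.2518, 0.0796]
orientation: [1.487, 2.767, 0.002]
force: [0.4, -0.8, -1.3]
opening: 0.0466
```

Run:
```python
from h import *
plan([.5735,.248,.03],33.4)
from plant import *
c=read_camera("wrist");cv2.imwrite("pics/w5.png",c["frame"][:,:,::-1]);pickle.dump(c,open("w5.pkl","wb"))
```

```text
t 4.25 pos [0.5772 0.2518 0.0796] jawyaw 33.5 tilt deg [0.07 0.02] F [ 0.39 -0.79 -1.33] open 0.0466 q [ 0.33  0.31  1.54 -0.    1.29 -0.25]
shift [-0.011 -0.052  0.496] rot [0.0004 0.0001 0.0006] (deg [0.07 0.02 0.1 ] )
```

View pics/w5.png

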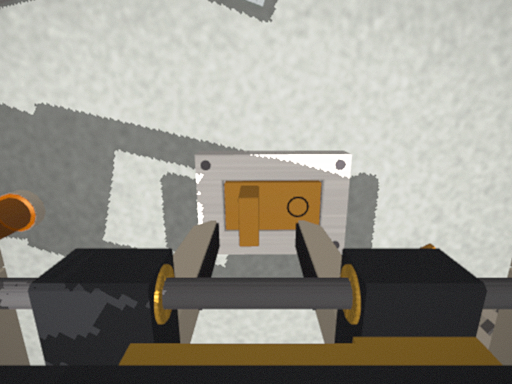

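>>> move_arm(
  series=[
    [-0.01, -0.05, 0.1, 0, 0, 0, 0],
    [-0.01, -0.05, 0.2, 0, 0, 0, 0],
    [-0.01, -0.05, 0.3, 0, 0, 0, 0],
    [-0.01, -0.05, 0.4, 0, 0, 0, 0],
    [-0.01, -0.05, 0.45, 0, 0, 0, 0],
    [-0.01, -0.05, 0.48, 0, 0, 0, 0],
    [-0.01, -0.05, 0.48, 0, 0, 0, 0],
    [-0.01, -0.05, 0.48, 0, 0, 0, 0],
  ],
)

```text
t: 5.1
tool_pos: [0.5734, 0.2482, 0.031]
orientation: [1.487, 2.767, 0.001]
force: [0.2, 0.7, 0.5]
opening: 0.0463
```

Run:
```python
from h import *
plan([.5735,.248,.03],33.4)
from plant import *
c=read_camera("wrist");cv2.imwrite("pics/w6.png",c["frame"][:,:,::-1]);pickle.dump(c,open("w6.pkl","wb"))
c=read_camera("scene");crop(c,280,120,400,210,6,"s6.png")
```

```text
t 5.1 pos [0.5734 0.2482 0.031 ] jawyaw 33.5 tilt deg [0.03 0.01] F [0.18 0.74 0.49] open 0.0463 q [ 0.33  0.35  1.58 -0.    1.2  -0.26]
shift [-0.002 -0.     0.01 ] rot [0.0002 0.     0.0006] (deg [0.03 0.01 0.1 ] )
```

View pics/w6.png

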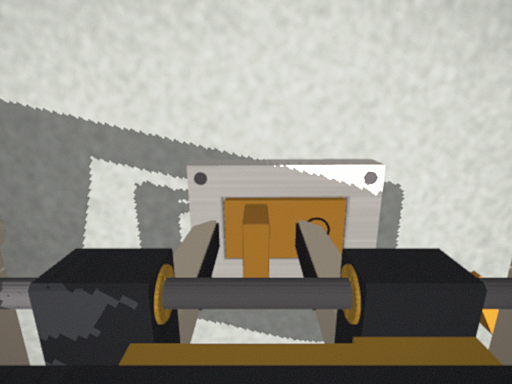

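View pics/s6.png

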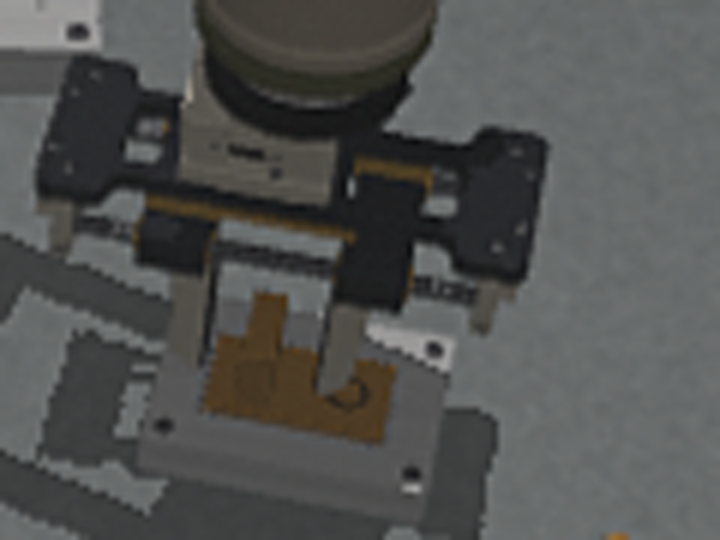

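>>> move_arm(
  series=[
    [0, 0, 0.02, 0, 0, 0, -1],
    [0, 0, 0.02, 0, 0, 0, -1],
    [0, 0, 0.02, 0, 0, 0, -1],
    [0, 0, 0.02, 0, 0, 0, -1],
    [0, 0, 0.02, 0, 0, 0, -1],
    [0, 0, 0.02, 0, 0, 0, -1],
  ],
  squeeze=25,
)

```text
t: 5.8
tool_pos: [0.5732, 0.248, 0.0287]
orientation: [1.487, 2.767, 0.0]
force: [-0.8, 0.6, -0.3]
opening: 0.0144
```

Run:
```python
from h import *
plan([.5735,.248,.03],33.4)
```

```text
t 5.8 pos [0.5732 0.248  0.0287] jawyaw 33.5 tilt deg [0. 0.] F [-0.85  0.64 -0.33] open 0.0144 q [ 0.33  0.36  1.58  0.    1.2  -0.26]
shift [-0.002  0.002 -0.013] rot [0.     0.     0.0006] (deg [0.  0.  0.1] )
```

>>> move_arm(
  series=[
    [0, 0, -0.05, 0, 0, 0, -1],
    [0, 0, -0.1, 0, 0, 0, -1],
    [0, 0, -0.2, 0, 0, 0, -1],
    [0, 0, -0.4, 0, 0, 0, -1],
    [0, 0, -0.6, 0, 0, 0, -1],
    [0, 0, -0.8, 0, 0, 0, -1],
    [0, 0, -1, 0, 0, 0, -1],
  ],
)

```text
t: 6.5
tool_pos: [0.5733, 0.2481, 0.1305]
orientation: [1.487, 2.767, 0.001]
force: [-0.2, 0.2, -0.2]
opening: 0.0137
```

Run:
```python
from h import *
plan([.5278,-.2229,.2],-10)
from plant import *
c=read_camera("wrist");cv2.imwrite("pics/w7.png",c["frame"][:,:,::-1]);pickle.dump(c,open("w7.pkl","wb"))
```

```text
t 6.5 pos [0.5733 0.2481 0.1305] jawyaw 33.5 tilt deg [0.05 0.02] F [-0.21  0.16 -0.19] open 0.0137 q [ 0.33  0.25  1.52  0.    1.37 -0.26]
shift [-3.677 -2.979 -0.697] rot [ 0.0003 -0.      0.2417] (deg [ 6.00e-02 -1.00e-02  4.35e+01] )
```

View pics/w7.png

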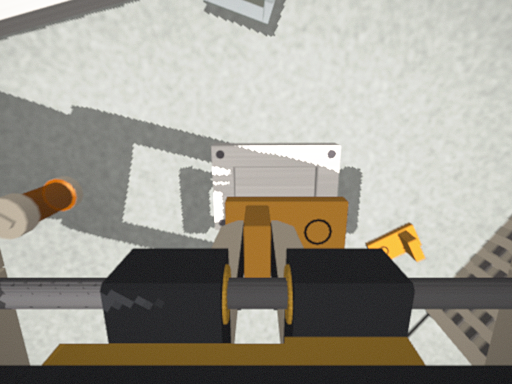

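>>> move_arm(
  series=[
    [0, 0, -0.4, 0, 0, 0, -1],
    [-0.2, -0.16, -0.7, 0, 0, 0, -1],
    [-0.45, -0.36, -0.7, 0, 0, 0, -1],
    [-0.7, -0.55, -0.7, 0, 0, 0, -1],
    [-0.92, -0.74, -0.7, 0, 0, 0, -1],
  ],
)

```text
t: 7.05
tool_pos: [0.5623, 0.1293, 0.1993]
orientation: [1.486, 2.766, 0.001]
force: [0.6, 0.4, -1.5]
opening: 0.0139
```

>>> move_arm(
  series=[
    [-0.3, -0.25, 0, 0, 0, 0, -1],
    [-0.6, -0.5, 0, 0, 0, 0, -1],
    [-0.92, -0.74, 0, 0, 0, 0, -1],
  ],
)

```text
t: 7.35
tool_pos: [0.5509, 0.0117, 0.1989]
orientation: [1.486, 2.767, 0.0]
force: [0.2, 0.4, -0.8]
opening: 0.0139
```

>>> move_arm(
  series=[
    [-0.3, -0.25, 0, 0, 0, 0, -1],
    [-0.6, -0.5, 0, 0, 0, 0, -1],
    [-0.92, -0.74, 0, 0, 0, 0, -1],
  ],
)

```text
t: 7.65
tool_pos: [0.54, -0.1061, 0.199]
orientation: [1.486, 2.767, 0.0]
force: [0.7, -0.2, -1.0]
opening: 0.0139
```

>>> move_arm(
  series=[
    [-0.25, -0.2, 0, 0, 0, 0.03, -1],
    [-0.5, -0.4, 0, 0, 0, 0.07, -1],
    [-0.7, -0.55, 0, 0, 0, 0.11, -1],
    [-0.85, -0.68, 0, 0, 0, 0.15, -1],
    [-0.92, -0.74, 0, 0, 0, 0.19, -1],
    [-0.92, -0.74, 0, 0, 0, 0.22, -1],
    [-0.92, -0.74, 0, 0, 0, 0.24, -1],
    [-0.92, -0.74, 0, 0, 0, 0.24, -1],
  ],
)

```text
t: 8.45
tool_pos: [0.5294, -0.2224, 0.1988]
orientation: [2.402, 2.024, 0.0]
force: [-0.1, -0.8, -0.5]
opening: 0.0139
```

Run:
```python
from h import *
plan([.5278,-.2229,.0425],-10)
from plant import *
c=read_camera("wrist");cv2.imwrite("pics/w8.png",c["frame"][:,:,::-1]);pickle.dump(c,open("w8.pkl","wb"))
```

```text
t 8.45 pos [ 0.5294 -0.2224  0.1988] jawyaw -9.78 tilt deg [ 0.02 -0.01] F [-0.09 -0.78 -0.53] open 0.0139 q [-0.49  0.07  1.59  0.    1.48 -0.32]
shift [-0.008 -0.015  1.563] rot [0.0001 0.     0.0012] (deg [0.02 0.   0.22] )
```

View pics/w8.png

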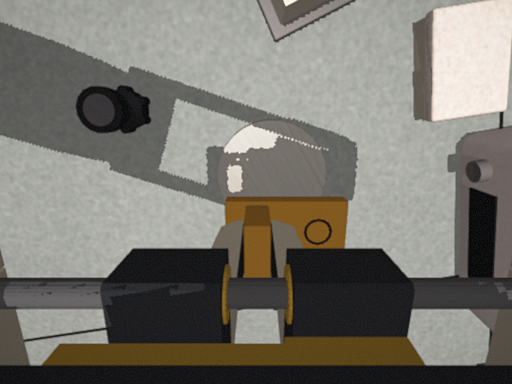

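>>> move_arm(
  series=[
    [-0.01, -0.015, 0.2, 0, 0, 0, -1],
    [-0.01, -0.015, 0.45, 0, 0, 0, -1],
    [-0.01, -0.015, 0.7, 0, 0, 0, -1],
    [-0.01, -0.015, 0.9, 0, 0, 0, -1],
    [-0.01, -0.015, 1, 0, 0, 0, -1],
  ],
)

```text
t: 9.0
tool_pos: [0.5266, -0.2222, 0.0964]
orientation: [-2.397, -2.026, 0.002]
force: [-0.5, 0.6, -0.7]
opening: 0.0137
```

>>> move_arm(
  series=[
    [0, 0, 0.15, 0, 0, 0, -1],
    [0, 0, 0.3, 0, 0, 0, -1],
    [0, 0, 0.4, 0, 0, 0, -1],
    [0, 0, 0.46, 0, 0, 0, -1],
    [0, 0, 0.46, 0, 0, 0, -1],
    [0, 0, 0.46, 0, 0, 0, -1],
    [0, 0, 0.46, 0, 0, 0, -1],
  ],
)

```text
t: 9.7
tool_pos: [0.5284, -0.2233, 0.0535]
orientation: [2.4, 2.025, 0.001]
force: [0.8, 0.4, -0.6]
opening: 0.014
```

Run:
```python
from h import *
plan([.5278,-.2229,.0417],-10)
from plant import *
c=read_camera("wrist");cv2.imwrite("pics/w9.png",c["frame"][:,:,::-1]);pickle.dump(c,open("w9.pkl","wb"))
c=read_camera("scene");crop(c,110,210,250,330,5,"s9.png")
```

```text
t 9.7 pos [ 0.5284 -0.2233  0.0535] jawyaw -9.7 tilt deg [ 0.07 -0.04] F [ 0.79  0.38 -0.62] open 0.014 q [-0.49  0.2   1.73 -0.    1.22 -0.32]
shift [ 0.003 -0.006  0.118] rot [0.0004 0.0001 0.0017] (deg [0.08 0.03 0.3 ] )
```

View pics/w9.png

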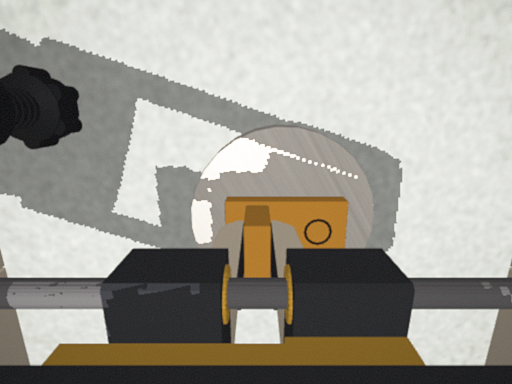

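View pics/s9.png

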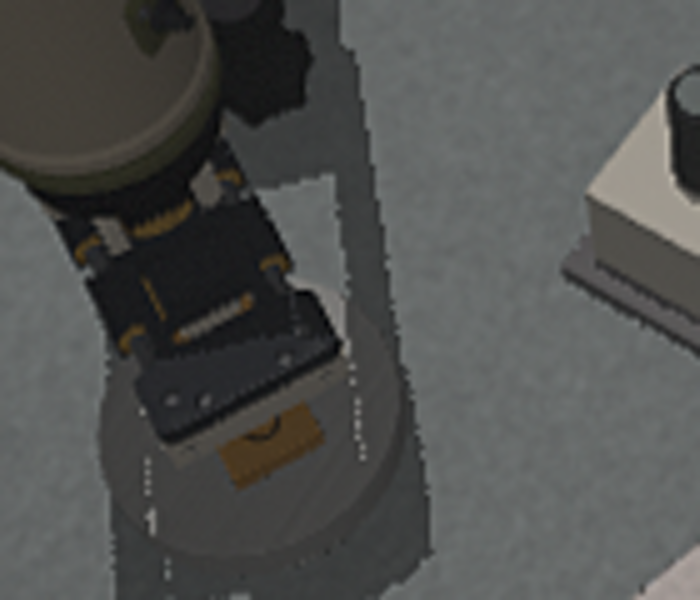

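>>> move_arm(
  series=[
    [0, 0, 0.03, 0, 0, 0, -1],
    [0, 0, 0.06, 0, 0, 0, -1],
    [0, 0, 0.09, 0, 0, 0, -1],
    [0, 0, 0.1, 0, 0, 0, -1],
    [0, 0, 0.11, 0, 0, 0, -1],
    [0, 0, 0.11, 0, 0, 0, -1],
    [0, 0, 0.11, 0, 0, 0, -1],
  ],
)

```text
t: 10.5
tool_pos: [0.5279, -0.223, 0.0417]
orientation: [2.401, 2.026, 0.0]
force: [-0.3, -0.6, -0.2]
opening: 0.0137
```

Run:
```python
from h import *
plan([.5278,-.2229,.0417],-10)
```

```text
t 10.5 pos [ 0.5279 -0.223   0.0417] jawyaw -9.7 tilt deg [ 0.01 -0.  ] F [-0.34 -0.59 -0.16] open 0.0137 q [-0.49  0.21  1.73  0.    1.2  -0.32]
shift [ 0.001 -0.001 -0.   ] rot [0.0001 0.     0.0017] (deg [0.01 0.   0.3 ] )
```

No contact yet; feel down in small steps.

>>> move_arm(
  series=[
    [0, 0, 0.005, 0, 0, 0, -1],
    [0, 0, 0.01, 0, 0, 0, -1],
    [0, 0, 0.01, 0, 0, 0, -1],
  ],
)

```text
t: 10.8
tool_pos: [0.5279, -0.223, 0.0417]
orientation: [2.401, 2.026, -0.0]
force: [-5.7, 2.3, 9.2]
opening: 0.0138
```

>>> move_arm(
  series=[
    [0, 0, 0.005, 0, 0, 0, -1],
    [0, 0, 0.01, 0, 0, 0, -1],
    [0, 0, 0.01, 0, 0, 0, -1],
  ],
)

```text
t: 11.1
tool_pos: [0.5278, -0.223, 0.0416]
orientation: [2.401, 2.026, -0.0]
force: [-9.1, 4.9, 17.2]
opening: 0.014
```

>>> move_arm(
  series=[
    [0, 0, -0.015, 0, 0, 0, -1],
    [0, 0, -0.018, 0, 0, 0, -1],
    [0, 0, -0.018, 0, 0, 0, 0],
    [0, 0, -0.018, 0, 0, 0, 0],
    [0, 0, -0.018, 0, 0, 0, 0],
    [0, 0, -0.018, 0, 0, 0, 0],
  ],
)

```text
t: 11.7
tool_pos: [0.5277, -0.2229, 0.0412]
orientation: [-2.401, -2.025, 0.0]
force: [-0.4, -0.2, 0.9]
opening: 0.0412
```

>>> move_arm(
  series=[
    [0, 0, -0.1, 0, 0, 0, 0],
    [0, 0, -0.3, 0, 0, 0, 0],
    [0, 0, -0.6, 0, 0, 0, 0],
    [0, 0, -1, 0, 0, 0, 0],
  ],
)

```text
t: 12.1
tool_pos: [0.5265, -0.2223, 0.1413]
orientation: [-2.399, -2.024, 0.002]
force: [0.8, -0.4, -0.1]
opening: 0.0465
```

>>> move_arm(
  series=[
    [0, 0, -0.5, 0, 0, 0, 0],
    [-0.2, 0, -0.8, 0, 0, 0, 0],
    [-0.6, 0, -0.8, 0, 0, 0, 0],
    [-0.6, 0, -0.8, 0, 0, 0, 0],
  ],
)

```text
t: 12.5
tool_pos: [0.5175, -0.2862, 0.2242]
orientation: [2.4, 2.019, -0.001]
force: [0.2, 0.4, -0.6]
opening: 0.0463
```

Run:
```python
from h import *
plan([.608,-.02,.22],-10)
from plant import *
c=read_camera("wrist");cv2.imwrite("pics/w10.png",c["frame"][:,:,::-1]);pickle.dump(c,open("w10.pkl","wb"))
```

```text
t 12.5 pos [ 0.5175 -0.2862  0.2242] jawyaw -9.86 tilt deg [ 0.16 -0.23] F [ 0.24  0.36 -0.6 ] open 0.0463 q [-0.59  0.1   1.51 -0.    1.53 -0.42]
shift [2.778 0.436 0.034] rot [0.0011 0.0011 0.0008] (deg [0.2  0.19 0.14] )
```

View pics/w10.png

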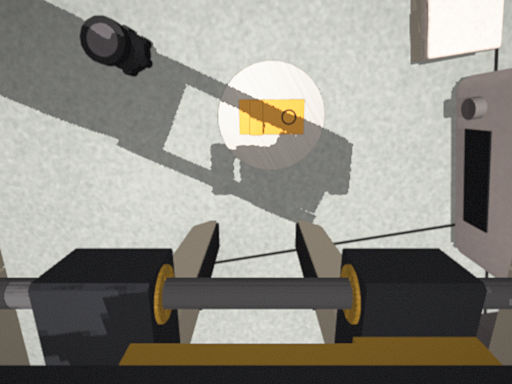

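Run:
```python
from h import *
from plant import *
for n in("top","scene"):
    c=read_camera(n);pickle.dump(c,open(n+"11.pkl","wb"))
    if n=="top": crop(c,320,150,400,230,9,"t11.png")
    else: crop(c,115,245,205,335,8,"s11.png")
crop(cam("w10"),210,50,340,180,6,"w10c.png")
```

```text
(no output)
```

View pics/t11.png

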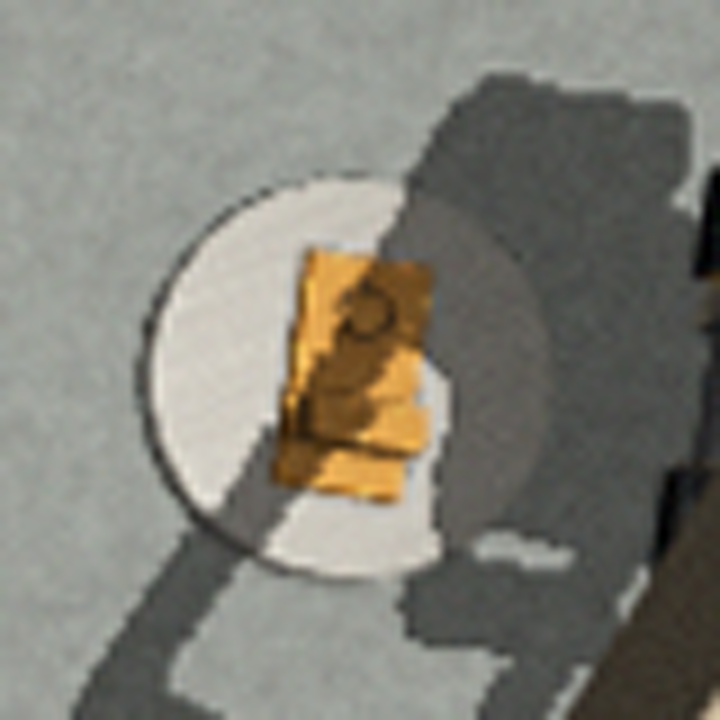

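View pics/s11.png

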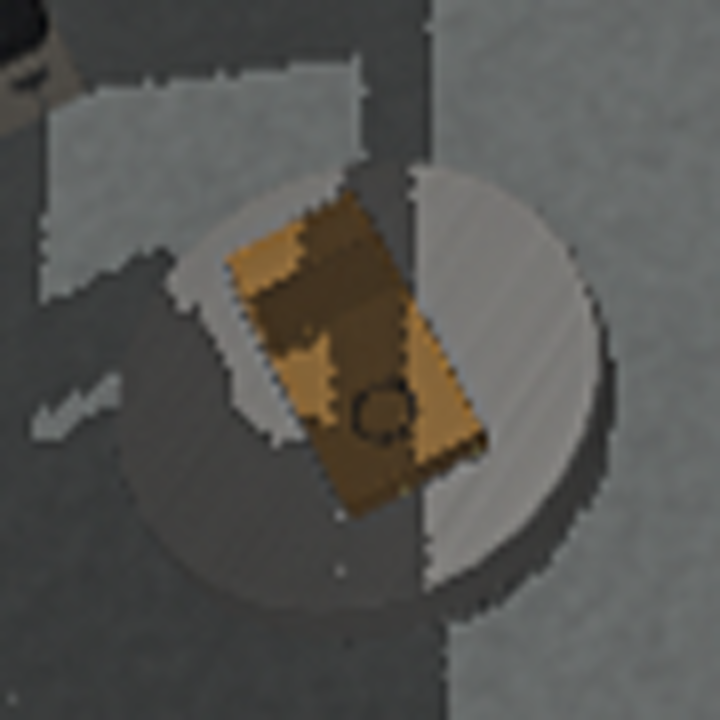

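View pics/w10c.png

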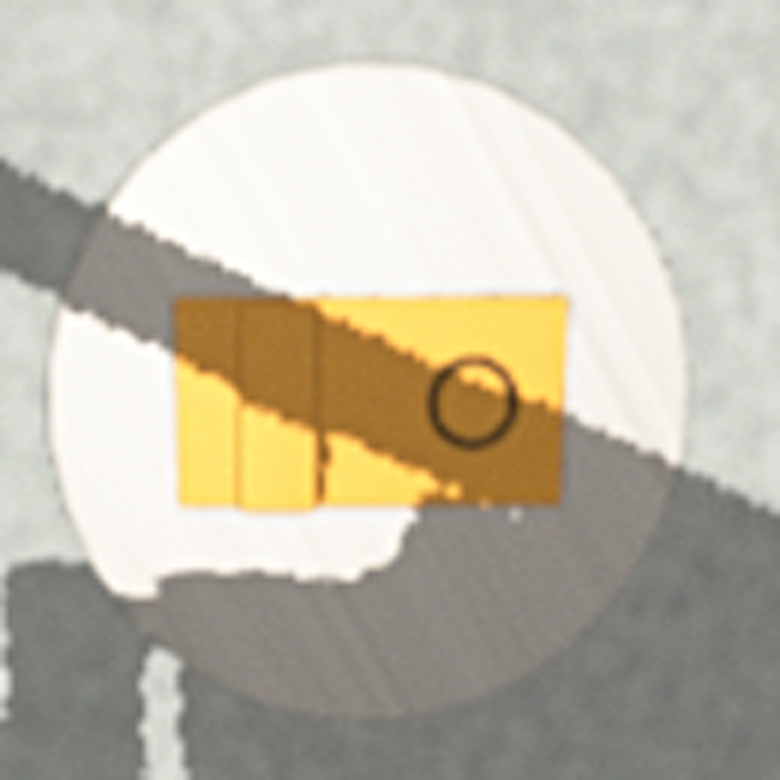

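Run:
```python
from h import *
t,s,w=cam("top11"),cam("scene11"),cam("w10")
a,b,d=u8((368,311),320,150,9),u8((384,411),115,245,8),u8((473,402),210,50,6)
print(pl(t,a,.037),pl(s,b,.037),pl(w,d,.037),tri([(t,a),(s,b),(w,d)]))
print("anvil w",pl(w,u8((367,390),210,50,6),.025),"scene",pl(s,u8((361,387),115,245,8),.025))
```

```text
[ 0.56577274 -0.231409    0.037     ] [ 0.56582308 -0.22917262  0.037     ] [ 0.56585507 -0.22919289  0.037     ] [ 0.56591651 -0.22983057  0.03832929]
anvil w [ 0.5464445  -0.22380803  0.025     ] scene [ 0.54991506 -0.22869483  0.025     ]
```

>>> move_arm(
  series=[
    [0.4, 0.1, 0, 0, 0, 0, 0.2],
    [0.9, 0.2, 0, 0, 0, 0, 0.2],
    [1, 0.2, 0, 0, 0, 0, 0.2],
  ],
)

```text
t: 12.95
tool_pos: [0.5552, -0.1816, 0.2209]
orientation: [-2.395, -2.029, -0.002]
force: [0.2, -0.1, 1.1]
opening: 0.0558
```

>>> move_arm(
  series=[
    [0.5, 0.1, 0, 0, 0, 0, 0.2],
    [0.9, 0.2, 0, 0, 0, 0, 0.2],
    [1, 0.24, 0, 0, 0, 0, 0.2],
    [1, 0.24, 0, 0, 0, 0, 0.2],
    [1, 0.24, 0, 0, 0, 0, 0.2],
  ],
)

```text
t: 13.45
tool_pos: [0.5942, -0.0927, 0.2211]
orientation: [-2.4, -2.026, 0.002]
force: [-0.2, 0.7, -0.2]
opening: 0.0559
```

Run:
```python
from h import *
plan([.609,-.02,.22],-10)
from plant import *
c=read_camera("wrist");cv2.imwrite("pics/w12.png",c["frame"][:,:,::-1]);pickle.dump(c,open("w12.pkl","wb"))
crop(c,180,40,340,160,5,"w12c.png")
```

```text
t 13.45 pos [ 0.5942 -0.0927  0.2211] jawyaw -9.66 tilt deg [-0.06 -0.02] F [-0.17  0.72 -0.19] open 0.0559 q [-0.24  0.13  1.48 -0.    1.53 -0.07]
shift [0.741 0.024 0.01 ] rot [-0.0003  0.0002  0.0019] (deg [-0.06  0.03  0.34] )
```

View pics/w12c.png

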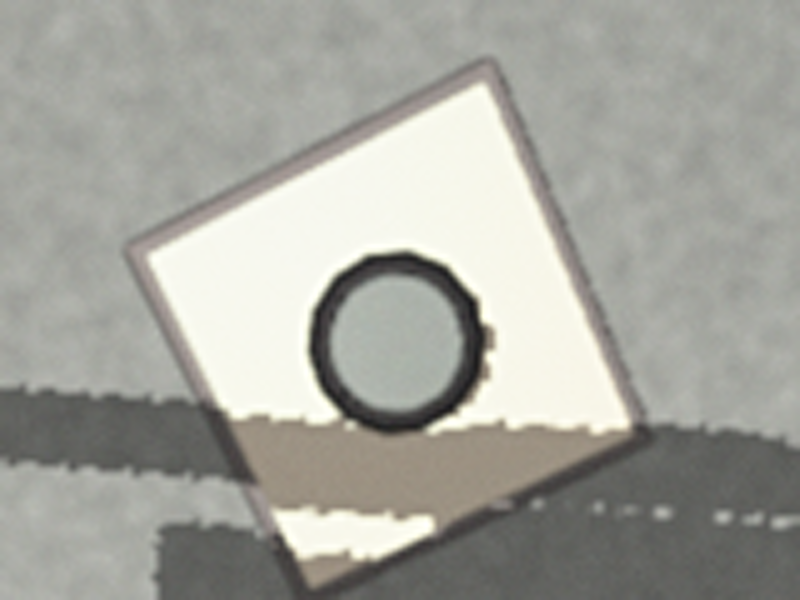

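Run:
```python
from h import *
w=cam("w12");t=cam("top0");s=cam("scene0");U=lambda p:u8(p,180,40,5)
p=pl(w,U((397,342)),.13);print("probe top",p)
print("tri",tri([(w,U((397,342))),(t,u8((171,180),255,130,5)),(s,u8((525,72),120,210,4))]))
print("stand",np.mean([pl(w,U(q),.07) for q in((490,83),(150,255),(638,430))][1:],0))
plan([p[0],p[1],.082],-10)
```

```text
probe top [ 0.60882    -0.01954893  0.13      ]
tri [ 0.60937604 -0.01960296  0.13299143]
stand [ 0.60928956 -0.01999424  0.07      ]
t 13.5 pos [ 0.5942 -0.0933  0.2212] jawyaw -9.73 tilt deg [-0.05 -0.02] F [-0.89 -0.39  0.29] open 0.0559 q [-0.24  0.13  1.48 -0.    1.53 -0.07]
shift [0.753 0.021 1.391] rot [-0.0002  0.0002  0.0015] (deg [-0.04  0.03  0.27] )
```

>>> move_arm(
  series=[
    [0.4, 0.02, 0, 0, 0, 0, 0.2],
    [0.75, 0.02, 0, 0, 0, 0, 0.2],
    [0.75, 0.02, 0.1, 0, 0, 0, 0.2],
    [0.75, 0.02, 0.3, 0, 0, 0, 0.2],
    [0.75, 0.02, 0.55, 0, 0, 0, 0.2],
    [0.75, 0.02, 0.7, 0, 0, 0, 0.2],
    [0.75, 0.02, 0.7, 0, 0, 0, 0.2],
    [0.75, 0.02, 0.7, 0, 0, 0, 0.2],
  ],
)

```text
t: 14.3
tool_pos: [0.6092, -0.0197, 0.1517]
orientation: [-2.402, -2.024, 0.001]
force: [-0.3, 0.8, -0.5]
opening: 0.0554
```

Run:
```python
from h import *
plan([.609,-.0197,.082],-10)
from plant import *
c=read_camera("wrist");cv2.imwrite("pics/w13.png",c["frame"][:,:,::-1]);pickle.dump(c,open("w13.pkl","wb"))
```

```text
t 14.3 pos [ 0.6092 -0.0197  0.1517] jawyaw -9.76 tilt deg [-0.02 -0.01] F [-0.27  0.79 -0.5 ] open 0.0554 q [-0.12  0.2   1.54 -0.    1.41  0.05]
shift [ 0.    -0.002  0.697] rot [-0.0001  0.0001  0.0013] (deg [-0.02  0.01  0.24] )
```

View pics/w13.png

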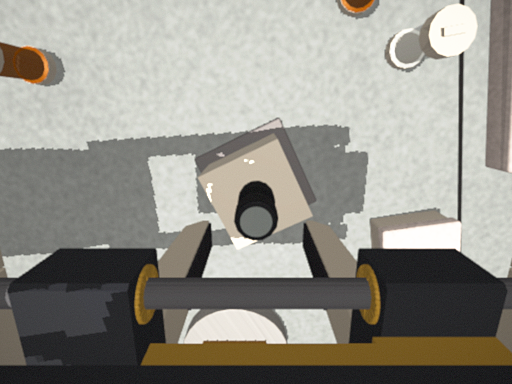

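>>> move_arm(
  series=[
    [0, 0, 0.1, 0, 0, 0, 0.2],
    [0, 0, 0.25, 0, 0, 0, 0.2],
    [0, 0, 0.4, 0, 0, 0, 0.2],
    [0, 0, 0.55, 0, 0, 0, 0.2],
    [0, 0, 0.65, 0, 0, 0, 0.2],
    [0, 0, 0.7, 0, 0, 0, 0.2],
    [0, 0, 0.7, 0, 0, 0, 0.2],
    [0, 0, 0.7, 0, 0, 0, 0.2],
  ],
)

```text
t: 15.15
tool_pos: [0.6097, -0.0188, 0.0819]
orientation: [2.401, 2.025, 0.001]
force: [0.8, -0.1, 0.6]
opening: 0.0557
```

Run:
```python
from h import *
plan([.609,-.0197,.082],-10)
from plant import *
c=read_camera("wrist");cv2.imwrite("pics/w14.png",c["frame"][:,:,::-1]);pickle.dump(c,open("w14.pkl","wb"))
```

```text
t 15.15 pos [ 0.6097 -0.0188  0.0819] jawyaw -9.7 tilt deg [ 0.04 -0.  ] F [ 0.77 -0.13  0.58] open 0.0557 q [-0.11  0.26  1.6   0.    1.28  0.05]
shift [-0.01  -0.005 -0.001] rot [ 0.0002 -0.      0.0017] (deg [ 0.04 -0.    0.3 ] )
```

View pics/w14.png

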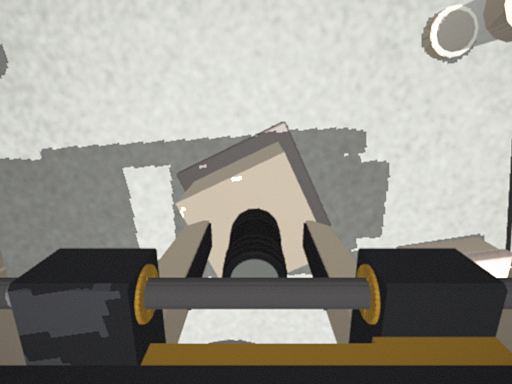

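>>> move_arm(
  series=[
    [-0.01, -0.005, 0, 0, 0, 0, -1],
    [-0.01, -0.005, 0, 0, 0, 0, -1],
    [-0.01, -0.005, 0, 0, 0, 0, -1],
    [-0.01, -0.005, 0, 0, 0, 0, -1],
    [-0.01, -0.005, 0, 0, 0, 0, -1],
  ],
  squeeze=40,
)

```text
t: 15.7
tool_pos: [0.6088, -0.0197, 0.0817]
orientation: [2.401, 2.025, 0.0]
force: [0.0, -0.3, 0.7]
opening: 0.0297
```

>>> move_arm(
  series=[
    [0, 0, -0.05, 0, 0, 0, -1],
    [0, 0, -0.15, 0, 0, 0, -1],
    [0, 0, -0.3, 0, 0, 0, -1],
    [0, 0, -0.5, 0, 0, 0, -1],
    [0, 0, -0.7, 0, 0, 0, -1],
    [0, 0, -0.9, 0, 0, 0, -1],
    [0, 0, -0.9, 0, 0, 0, -1],
    [0, 0, -0.9, 0, 0, 0, -1],
  ],
)

```text
t: 16.5
tool_pos: [0.6093, -0.0197, 0.1724]
orientation: [2.4, 2.025, 0.002]
force: [0.7, 0.9, -2.2]
opening: 0.0293
```

Run:
```python
from h import *
plan([.5656,-.2295,.18],-10)
from plant import *
for n in("wrist","scene","top"):
    c=read_camera(n);cv2.imwrite(f"pics/{n}15.png",c["frame"][:,:,::-1]);pickle.dump(c,open(n+"15.pkl","wb"))
    if n=="scene": crop(c,190,130,310,280,4,"s15.png")
```

```text
t 16.5 pos [ 0.6093 -0.0197  0.1724] jawyaw -9.7 tilt deg [ 0.11 -0.01] F [ 0.7   0.87 -2.22] open 0.0293 q [-0.12  0.18  1.52  0.    1.44  0.05]
shift [-2.141 -0.077 -0.076] rot [ 0.0006 -0.      0.0017] (deg [ 0.11 -0.01  0.3 ] )
```

View pics/wrist15.png

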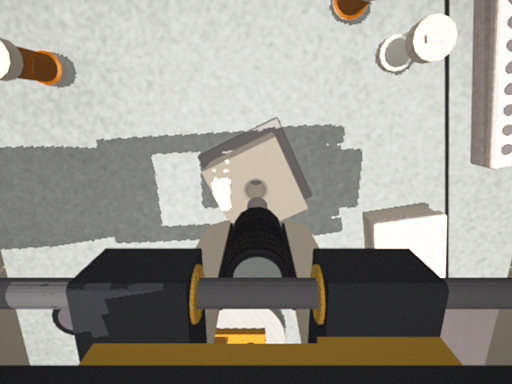

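View pics/s15.png

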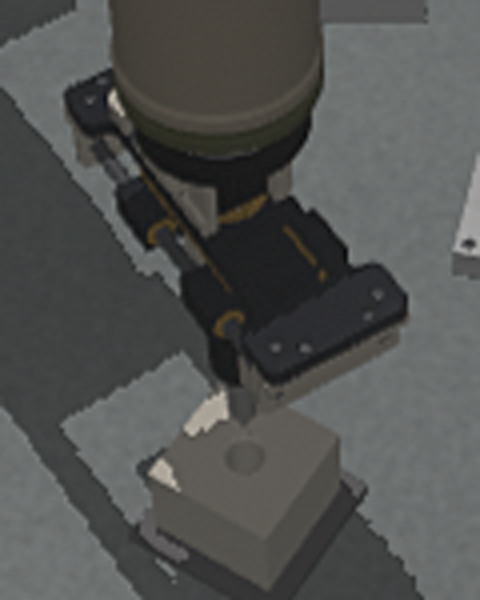

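>>> move_arm(
  series=[
    [-0.15, 0, -0.08, 0, 0, 0, -1],
    [-0.4, 0, -0.08, 0, 0, 0, -1],
    [-0.7, 0, -0.08, 0, 0, 0, -1],
    [-1, -0.03, -0.08, 0, 0, 0, -1],
  ],
)

```text
t: 17.05
tool_pos: [0.5883, -0.1194, 0.1793]
orientation: [-2.401, -2.026, 0.001]
force: [-0.2, 0.3, -1.1]
opening: 0.0295
```

>>> move_arm(
  series=[
    [-0.3, 0, 0, 0, 0, 0, -1],
    [-0.6, -0.02, 0, 0, 0, 0, -1],
    [-0.85, -0.04, 0, 0, 0, 0, -1],
    [-1, -0.04, 0, 0, 0, 0, -1],
    [-1, -0.04, 0, 0, 0, 0, -1],
    [-1, -0.04, 0, 0, 0, 0, -1],
  ],
)

```text
t: 17.65
tool_pos: [0.568, -0.2155, 0.1793]
orientation: [-2.401, -2.024, -0.0]
force: [0.1, 0.4, -2.5]
opening: 0.0296
```

Run:
```python
from h import *
plan([.5656,-.2295,.14],-9.7)
```

```text
t 17.65 pos [ 0.568  -0.2155  0.1793] jawyaw -9.74 tilt deg [-0.01  0.04] F [ 0.12  0.4  -2.51] open 0.0296 q [-0.45  0.17  1.52  0.    1.46 -0.28]
shift [-0.143  0.     0.393] rot [-0.0001 -0.0002 -0.0002] (deg [-0.02 -0.04 -0.04] )
```

>>> move_arm(
  series=[
    [-0.1, 0, 0, 0, 0, 0, -1],
    [-0.14, 0, 0.1, 0, 0, 0, -1],
    [-0.14, 0, 0.25, 0, 0, 0, -1],
    [-0.14, 0, 0.4, 0, 0, 0, -1],
    [-0.14, 0, 0.49, 0, 0, 0, -1],
    [-0.14, 0, 0.49, 0, 0, 0, -1],
    [-0.14, 0, 0.49, 0, 0, 0, -1],
  ],
)

```text
t: 18.35
tool_pos: [0.5655, -0.2291, 0.13]
orientation: [-2.4, -2.025, 0.0]
force: [0.4, -0.4, -2.7]
opening: 0.0293
```

Run:
```python
from h import *
plan([.5656,-.2295,.1067],-9.7)
from plant import *
for n in("wrist","scene","top"):
    c=read_camera(n);cv2.imwrite(f"pics/{n}16.png",c["frame"][:,:,::-1]);pickle.dump(c,open(n+"16.pkl","wb"))
    if n=="scene": crop(c,110,210,220,330,5,"s16.png")
    if n=="wrist": crop(c,190,130,320,240,6,"w16.png")
print(proj(cam("wrist16"),[[.5656,-.2295,.037]]),proj(cam("scene16"),[[.5656,-.2295,.037]]))
```

```text
t 18.35 pos [ 0.5655 -0.2291  0.13  ] jawyaw -9.68 tilt deg [-0.04  0.03] F [ 0.38 -0.35 -2.74] open 0.0293 q [-0.47  0.21  1.56  0.    1.37 -0.3 ]
shift [-0.004  0.001  0.233] rot [-0.0003 -0.0001  0.0001] (deg [-0.05 -0.02  0.02] )
[[256.67998008 192.86397889]] [[162.37289596 295.96126361]]
```

View pics/w16.png

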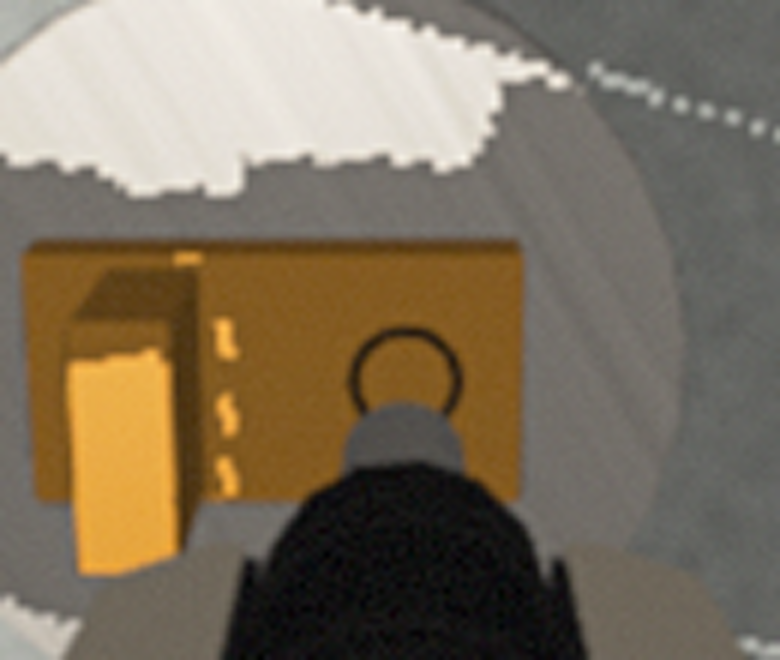

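View pics/s16.png

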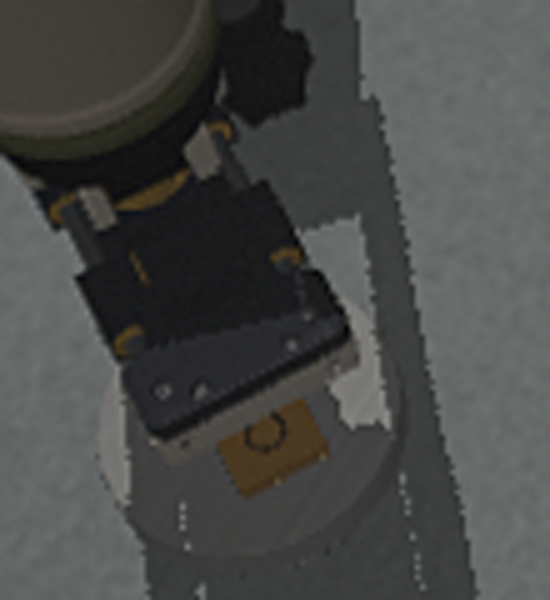

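View pics/top16.png

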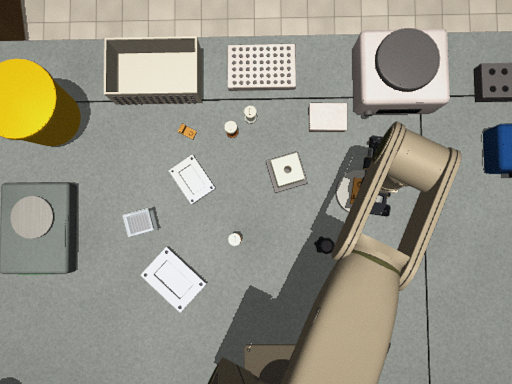

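Run:
```python
from h import *
w=cam("wrist16")
x=np.array([.168,.986]);p=np.array([.5655,-.2291])
for d in(.007,.008,.009): print(d,proj(w,[[*(p+d*x),.0763]]))
print("obs",u8((404,403),190,130,6))
for d in(.014,.015,.016): print(d,proj(w,[[*(p+d*x),.1183]]))
print("obs",u8((412,462),190,130,6))
```

```text
0.007 [[256.40362545 197.72153041]]
0.008 [[256.40249558 196.49686395]]
0.009 [[256.40136307 195.26933832]]
obs (256.9166666666667, 196.75)
0.014 [[256.25774772 206.51335553]]
0.015 [[256.25615387 205.02438463]]
0.016 [[256.25455545 203.53115046]]
obs (258.25, 206.58333333333331)
```

>>> move_arm(
  series=[
    [0, 0, 0.05, 0, 0, 0, -1],
    [0, 0, 0.1, 0, 0, 0, -1],
    [0, 0, 0.14, 0, 0, 0, -1],
    [0, 0, 0.17, 0, 0, 0, -1],
    [0, 0, 0.19, 0, 0, 0, -1],
    [0, 0, 0.2, 0, 0, 0, -1],
    [0, 0, 0.2, 0, 0, 0, -1],
    [0, 0, 0.2, 0, 0, 0, -1],
  ],
)

```text
t: 19.3
tool_pos: [0.5659, -0.2295, 0.1106]
orientation: [2.401, 2.025, 0.0]
force: [0.1, -0.2, -1.9]
opening: 0.0292
```

```bash
cat > avg.py <<'E'
from h import *
from plant import *
import sys
F=[];Z=[]
for i in range(int(sys.argv[1])):
    c=read_camera("wrist");s=read_state();F.append(s["force"]);Z.append(s["tool_pos"])
print("Favg",np.mean(F,0).round(2),"sd",np.std(F,0).round(2),"pos",np.mean(Z,0).round(5))
plan([.5656,-.2295,.1007],-9.7)
cv2.imwrite("pics/"+sys.argv[2],cv2.resize(c["frame"][130:240,190:320,::-1],None,fx=6,fy=6,interpolation=cv2.INTER_CUBIC))
E
python3 avg.py 20 w17.png
```

```text
Favg [ 0.28 -0.12 -1.87] sd [0.5  0.39 0.4 ] pos [ 0.56576 -0.22945  0.11051]
t 20.3 pos [ 0.5657 -0.2294  0.1104] jawyaw -9.7 tilt deg [-0.  0.] F [-0.47 -0.26 -1.64] open 0.0293 q [-0.47  0.23  1.58 -0.    1.33 -0.3 ]
shift [-0.001 -0.001  0.097] rot [-0. -0.  0.] (deg [-0. -0.  0.] )
```

View pics/w17.png

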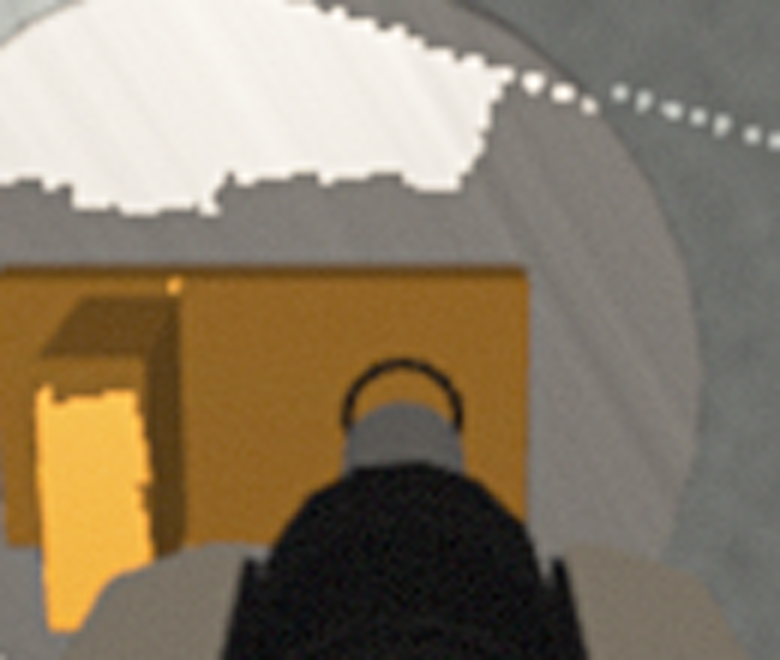

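>>> move_arm(
  series=[
    [0, 0, 0.02, 0, 0, 0, -1],
    [0, 0, 0.04, 0, 0, 0, -1],
    [0, 0, 0.06, 0, 0, 0, -1],
    [0, 0, 0.06, 0, 0, 0, -1],
    [0, 0, 0.06, 0, 0, 0, -1],
  ],
)

```text
t: 20.8
tool_pos: [0.5658, -0.2295, 0.1046]
orientation: [2.401, 2.026, 0.0]
force: [-0.4, -0.5, 0.0]
opening: 0.0297
```

```bash
python3 avg.py 20 w18.png
```

```text
Favg [ 0.22 -0.17 -0.31] sd [0.36 0.43 0.39] pos [ 0.56577 -0.22946  0.10452]
t 21.8 pos [ 0.5657 -0.2294  0.1044] jawyaw -9.7 tilt deg [0. 0.] F [ 0.39 -0.51 -0.56] open 0.0295 q [-0.47  0.24  1.58  0.    1.32 -0.3 ]
shift [-0.001 -0.001  0.037] rot [ 0. -0. -0.] (deg [ 0. -0. -0.] )
```

>>> move_arm(
  series=[
    [0, 0, 0.01, 0, 0, 0, -1],
    [0, 0, 0.02, 0, 0, 0, -1],
    [0, 0, 0.03, 0, 0, 0, -1],
    [0, 0, 0.038, 0, 0, 0, -1],
    [0, 0, 0.038, 0, 0, 0, -1],
    [0, 0, 0.038, 0, 0, 0, -1],
  ],
)

```text
t: 22.4
tool_pos: [0.5658, -0.2295, 0.1008]
orientation: [2.401, 2.026, 0.0]
force: [0.3, -0.3, 0.6]
opening: 0.0293
```

```bash
python3 avg.py 24 w19.png
python3 - <<'E'
from h import *
from plant import *
c=read_camera("scene");crop(c,110,210,220,330,5,"s19.png")
E
```

```text
Favg [ 0.2  -0.09  0.97] sd [0.46 0.56 0.55] pos [ 0.56575 -0.22944  0.10067]
t 23.6 pos [ 0.5657 -0.2294  0.1006] jawyaw -9.7 tilt deg [ 0. -0.] F [-0.16 -0.15  0.72] open 0.0291 q [-0.47  0.24  1.58 -0.    1.32 -0.3 ]
shift [-0.001 -0.001 -0.001] rot [0. 0. 0.] (deg [0. 0. 0.] )
```

View pics/w19.png

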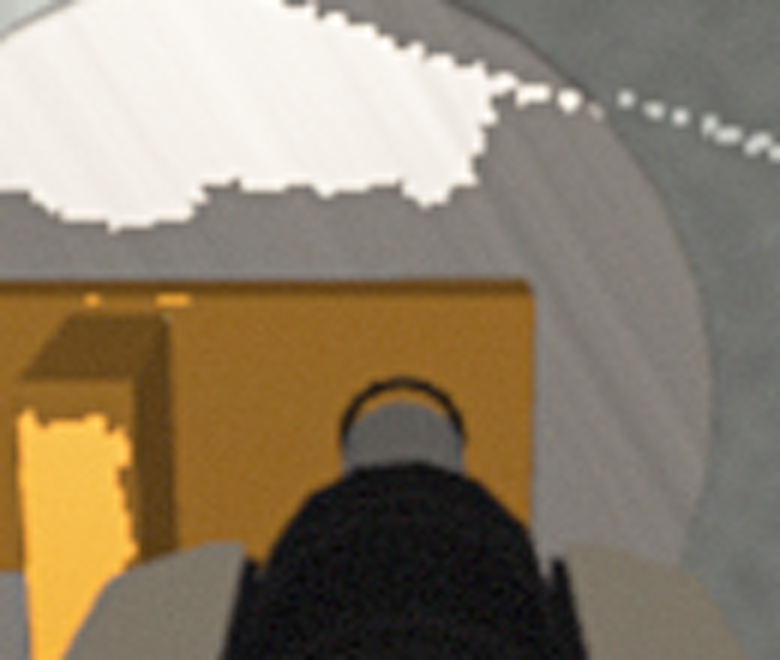

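View pics/s19.png

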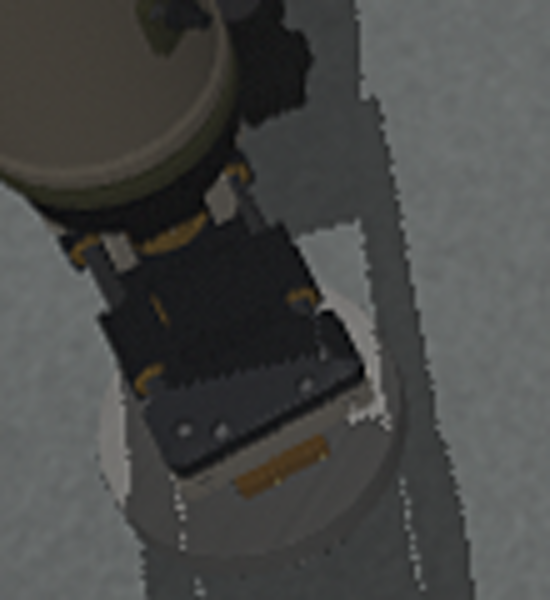

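```bash
python3 -c "
from plant import *
print(close_job())"
```

```text
the job is handed in; nothing more can be done
None
```

I lifted the casting out of the mould, set it flat and rib up near the middle of the steel plate, and then drew the probe straight up out of its stand. I handed in at about 23.7 s, with the probe held upright and its tip pressed inside the ring.

- **Tip depth:** arm position puts it about 6.0 mm in. The force rise of about 2.8 N over the free-hanging reading suggests about 6.5 mm. The two differ by 0.5 mm, and both are well short of the 12 mm limit.
- **Probe pose:** the gripper's tilt read 0.0°, with sideways force of about 0.2 N. In the wrist view the stem is centred on the ring, about 1 mm off at most. The tip itself was hidden by the stem, so I worked out its position from the stem and the arm.
- **Casting:** its centre is within about 3 mm of the plate's centre; separate camera estimates of that centre differ by 3–5 mm. It bore about 17 N briefly while I felt for contact at placing.
- **Bystanders:** the pictures showed no other object moved. I last took a full top view just before pressing.

No checks failed.

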